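# Hold the filter cap down on its spring for the clip

## Task

Pick up the filter cap by its knob, put it upright into the open mouth of the water filter and lower it gently until you feel it meet the spring plate; from that touch press it 8 mm further down (half of the plate's travel, never to the bottom) so that I can slip the retaining clip in. Hold it steady there for at least 3 seconds and finish still holding it pressed: do not let go. Leave the other things on the counter where they are.

Things in the scene. Friction and masses are not known exactly. Their poses are not given: they have to be found in the camera images.
- cap_center (a point): Centre of the loose filter cap, half-way up, 30 mm above its underside; its z axis points up along the knob. Grey plastic, 60 mm tall, about 60 g: below, a round plug 49 mm across and 30 mm tall (foot chamfered 4 mm, two thin dark rings round it); above it, on the same axis, a round ribbed knob 28 mm across and 30 mm tall, to be gripped. At the start it stands upright on coaster_a.
- filter_mouth (a point): Centre of the filter's open mouth, in the plane of its top rim, 125 mm above the counter. The filter is fixed: a squat white drum 130 mm across and 75 mm high with a small tap on its side, and on top of it a round collar 82 mm across and 50 mm high with an upright round bore 55 mm wide, open upwards. z axis up.
- plate (a joint): Travel in m of the round steel spring plate (46 mm across) inside the bore: 0 at rest, growing as it is pushed down, 0.016 at its bottom stop. At rest its top lies somewhere between 12 and 20 mm below the rim, different every time. It resists with 4 N at the first touch and 0.7 N more for each mm: about 9.6 N at 8 mm, 15 N at the bottom; it springs back when let go.
- coaster_a: Loose round bamboo coaster, 96 mm across, 8 mm thick, carrying the cap; origin at the centre of its underside. The three coasters swap places.
- coaster_b: A like coaster, carrying the mug; origin at the centre of its underside.
- coaster_c: A like coaster, empty; origin at the centre of its underside.
- mug: White enamel mug, 78 mm across, 80 mm tall, handle at its +y side reaching 75 mm from the axis, standing on coaster_b; origin at the centre of its underside. Leave alone.
- kettle: Squat aluminium kettle, 190 mm across, 185 mm tall with its bow handle, spout to its +x (140 mm from the axis); origin at the centre of its underside. Leave alone.
- jar: Lidded glass jar with a wire latch, 100 mm across, 156 mm tall; origin at the centre of its underside. Leave alone.
- dripper: White cup with an aluminium coffee dripper on top, 94 mm across, 122 mm tall; origin at the centre of its underside. Leave alone.
- spoon: Steel spoon, 160 mm long, lying along its x axis; origin near its middle, on the counter. Leave alone.
There are look-alikes about, which are no part of the job. There is more than one size of the part that bears cap_center; the job needs the largest. Leave any green look-alike of the part that bears filter_mouth alone.

How it is judged (in metres and radians):
On the way, in this order (a step that is already met when the one before it is completed fails the run):
1. the cap has been lifted off its coaster in the fingers, its centre more than 90 mm above the counter (height (world z) of cap_center above 0.09 m and contact force between the fingers and cap above 1 N), for 0.1 s.
2. the cap stands upright in the mouth and keeps the plate pressed 5 to 11 mm for 3 s (value of joint plate between 0.005 and 0.011 m and horizontal distance between cap_center and filter_mouth below 0.006 m and z of cap_center in the frame of filter_mouth below 0.018 m and angle between cap_center's own z axis and vertical below 0.15 rad and contact force between cap and plate above 3 N and contact force between the fingers and cap above 3 N), for 2.9 s.
At the end, for the whole second after the job is handed in: The robot still presses the cap (over 3 N from the fingers on the cap and from the cap on the plate); the plate is 5 to 11 mm down; the cap is upright within 0.15 rad, within 6 mm of the mouth's axis, its centre less than 18 mm above the rim (foot at least 12 mm inside) (all of step 2); the arm keeps its last pose, push and grip.
It fails at once if the spring plate is pushed to its bottom stop (over 14.8 mm) (value of joint plate above 0.0148 m).
It fails at once if one of the other things or a coaster is shifted by more than 30 mm (distance of any of kettle, jar, mug, dripper, coaster_a, coaster_b, coaster_c, spoon from where it was at the start of the episode above 0.03 m).
It fails at once if the mug, jar, kettle or dripper is tipped (angle between any of mug, jar, kettle, dripper's own z axis and vertical above 0.4 rad).
It also fails if it takes over 51 s, if anything falls off the work surface, if the arm or the gripper's body presses on something with over 40 N, if the wrist force passes 120 N, or if a joint passes its speed limit or range.

## Robot

A 6-joint arm with a two-finger parallel gripper is mounted at the origin on the work surface. World frame = base frame: x ahead of the robot, y to its left, z up, the work surface at z = 0. Lengths are in mm, angles in rad, forces in N, time in s.
With the tool pointing down it reaches from about 275 to 750 mm from the base axis. Payload 10.2 kg.
Tool frame: the origin (TCP) lies at the very end of the fingers, on their centre line; the grasp point (between the pads) lies 19 mm behind it; z points along the fingers, y is the line along which they close (so a half turn about z gives the same grasp; the last joint's range is limited). The gripper opens to 85 mm and grips with 20 to 120 N. Pads are 22 mm wide; open, the fingers measure 114 mm over their backs; the gripper's body (76 mm by 85 mm) begins 54 mm behind the grasp point. The pads swing forward as they close: fully open they stand 13 mm farther back than shut.
Start: joints at [1, 0.313, 1.498, -0, 1.331, -0.223], TCP at [178.949, 493.567, 231.294] pointing down, gripper open.
Joint ranges: [-2.94, 2.94], [-0.97, 2.17], [0.19, 2.56], [-1.23, 4.37], [0.02, 3.11], [-2.88, 2.88]. Speed limits (rad/s): [2.39, 2.39, 3.01, 3.14, 3.14, 3.14].

## Interface

Orientations are given as a unit quaternion [w, x, y, z].
In Python, from rig import ctrl gives the robot as it stands.
- The arm moves only by the tool step_arm, never from a script. Its argument "increments" is a list of rows, each a list of 3 entries, a list of its own where there are three numbers: the shift along the tool's x, y, z in cm, then the turn, a rotation vector about the tool's x, y, z in degrees, then the opening in per cent of the stroke, from 0 (shut) to 100 (fully open). A call has 1 to 8 rows; each row is the pose to reach, as a shift and turn from the pose commanded when the call began, along the tool's axes at that moment; what a row does not reach only later rows make up. A row lasts 1/8 s, in which the tool goes at most 62.5 mm and 10.7 degrees, less where a joint would pass 70% of its speed; a pose out of reach is approached as far as the arm can. A call with a gripper value outside its range is refused whole. The fingers move at their own pace and stop on an object; "squeeze" is the grip in N (left out, the last holds). Time passes only in rows, so rows that repeat a pose let the fingers close. It gives the time, the measured TCP pose, the force, the opening and the grip force at its end, in the units of the state.
- ctrl.sense(): the state, without advancing time (a new reading comes with each control period).
- ctrl.capture(name): name is "scene" or "top" or "wrist"; returns a dict with "img" (480x640x3 uint8, red, green, blue), "fx", "fy", "cx", "cy" (pixels), "extrinsics" (4x4, takes a point from camera to world coordinates). Camera axes: x right, y down, z forward; pixel columns grow to the right and rows downward; lengths in mm; the calibration is good to about 2 mm. A picture is of the moment at which its call begins. There is no depth.
- ctrl.finish_job(): hands the job in; it is judged then, once.
The state is a dict: "time_s": time; "joints": joint angles; "dq": joint speeds; "tau": joint torques, N m; "eef_pos": TCP position; "ee_rot": TCP orientation; "force": force on the tool from outside, world axes, zero at the start; "wrist_torque": the same for the moment, N m; "grip_width": opening from 0.0 (shut) to 1.0 (fully open); "grip_force": force on a finger pad.
Only numpy, scipy, OpenCV 4.12 (cv2) and the standard library are available. Lean on these libraries where they do the work, as an engineer would, in place of code of your own. Each camera call takes 0.05 s, during which the arm holds its last target. There are 200 camera calls.

## Working session

There is one attempt and no reset: what is moved stays moved. The work goes in short steps, Python scripts to look and compute and a tool call to move; the robot and the scene stay as the last step left them, time stands still between calls to the robot, and variables do not carry over. Pictures are saved under pics/ and viewed, at most 10 in all, crops included, and the job is handed in when it is done.

Besides the shell and the picture viewer there is one more tool, called by a JSON object that holds its "op" and its "data", one argument or row to a line. step_arm: Moves the arm, as the interface text tells. Its arguments: {"type":"object","properties":{"increments":{"type":"array"},"squeeze":{"type":"number"}},"required":["increments"]}

```bash
mkdir -p pics
cat > h.py <<'E'
from rig import ctrl
import cv2,numpy as np,json,pickle
def cap(n,f):
    c=ctrl.capture(n); pickle.dump(c,open(f'pics/{f}.pkl','wb')); cv2.imwrite(f'pics/{f}.png',c['img'][...,::-1].copy()); return c
def load(f): return pickle.load(open(f'pics/{f}.pkl','rb'))
def px(c,u,v,z):
    T=np.array(c['extrinsics']); d=T[:3,:3]@[(u-c['cx'])/c['fx'],(v-c['cy'])/c['fy'],1]; o=T[:3,3]
    return (o+d*(z-o[2])/d[2])
def proj(c,p):
    T=np.linalg.inv(np.array(c['extrinsics'])); q=T[:3,:3]@p+T[:3,3]
    return q[0]/q[2]*c['fx']+c['cx'],q[1]/q[2]*c['fy']+c['cy']
E
python3 - <<'E'
from h import *
for n in ['top','scene']:
    c=cap(n,n+'0'); print(n,c['fx'],c['cx'],c['cy'],np.round(c['extrinsics'],3).tolist())
s=ctrl.sense(); print(s)
E
```

```text
top 460.26166470568353 322.2470804727885 245.72072700105028 [[-0.003, -0.998, 0.062, 433.037], [-1.0, 0.003, 0.006, 8.46], [-0.006, -0.062, -0.998, 1405.7], [0.0, 0.0, 0.0, 1.0]]
scene 499.00193285074573 316.4507993139241 253.14543324540017 [[0.512, 0.677, -0.529, 1102.805], [0.859, -0.395, 0.326, -353.234], [0.012, -0.621, -0.783, 947.533], [0.0, 0.0, 0.0, 1.0]]
{'time_s': 0.1, 'joints': array([ 9.99545285e-01,  3.13428408e-01,  1.49830572e+00, -3.12040601e-05,
        1.33102567e+00, -2.23379223e-01]), 'dq': array([ 0.00167214, -0.00042147, -0.00254005,  0.0006537 ,  0.00044487,
        0.00114766]), 'tau': array([ 2.90213837e-03, -4.12898862e+01, -2.60141087e+01, -1.28488314e-04,
        3.07934490e-03, -2.72467156e-05]), 'eef_pos': array([178.86026908, 493.36321396, 230.79557693]), 'ee_rot': array([-2.11836532e-04,  1.73056513e-01,  9.84911723e-01, -5.43977081e-04]), 'force': array([-0.37982483,  0.46969253, -0.01274365]), 'wrist_torque': array([-0.02310181,  0.02360114, -0.06707262]), 'grip_force': 0.0, 'grip_width': 1.0020773732848014}
```

View pics/top0.png

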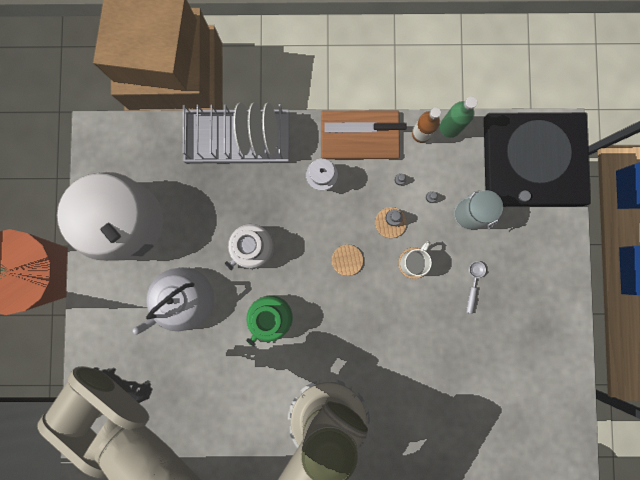

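View pics/scene0.png

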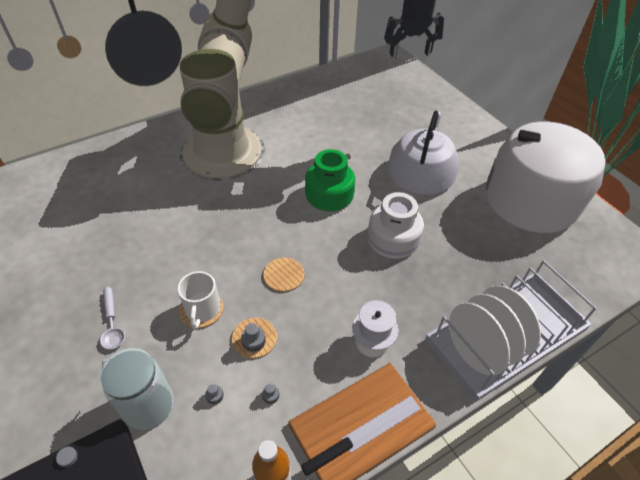

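The top view shows three grey caps: on a coaster at (394,217), and on bare counter at (401,180) and (432,197). The one on the coaster is the largest and the only one on a coaster, so it fits. There are two filters: white at (249,245), which is wanted, and a green look-alike at (268,319). I'll confirm both in a crop.

Run:
```python
from h import *
t=load('top0')['img'];s=load('scene0')['img']
def cr(i,x,y,w,h,k): return cv2.resize(i[y:y+h,x:x+w],None,fx=k,fy=k,interpolation=cv2.INTER_CUBIC)
a=np.hstack([cr(t,365,165,80,60,5),cr(t,210,215,80,60,5)])
b=np.hstack([cr(s,200,310,100,75,4),cr(s,355,180,100,75,4)])
cv2.imwrite('pics/crop0.png',np.vstack([a,b])[...,::-1])
```

```text
(no output)
```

View pics/crop0.png

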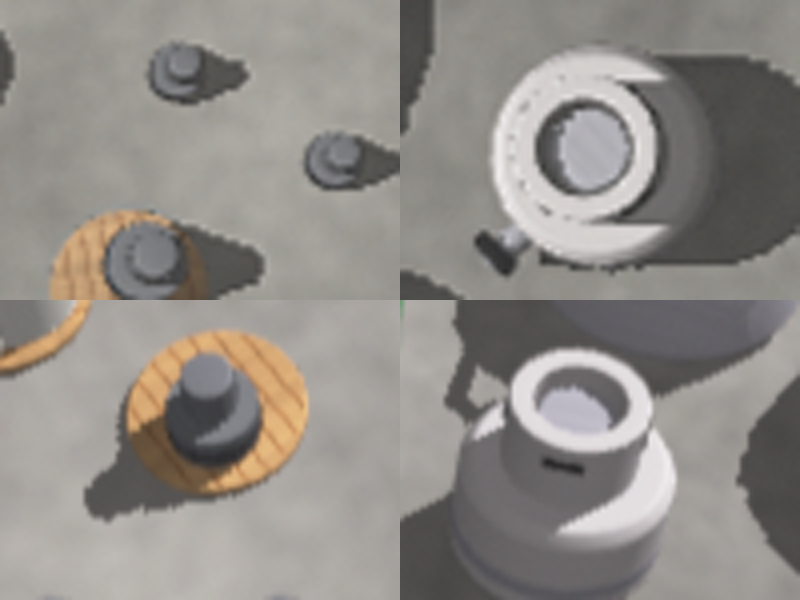

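The crop confirms both. The large cap stands on the coaster, with its knob top at about top (396.2,214.8) and scene (252,328.7). The white filter's mouth is at about top (246.7,244.6) and scene (400.1,204.8).

Run:
```python
from h import *
t=load('top0');s=load('scene0')
print('cap',px(t,396.1,214.6,68),px(s,251.7,328.4,68))
print('mouth',px(t,246.5,244.4,125),px(s,399.8,204.6,125))
print('small',px(t,401,178,40),px(t,433,196,40),'mug',px(t,416,262,88),'bore w',px(t,237,244,125)-px(t,256.5,244,125))
R=ctrl.sense()
from scipy.spatial.transform import Rotation as Ro
q=R['ee_rot'];print(Ro.from_quat([q[1],q[2],q[3],q[0]]).as_matrix().round(4).tolist())
```

```text
cap [ 606.79064581 -200.12055894   68.        ] [ 608.76287702 -198.18383143   68.        ]
mouth [517.13280252 226.9951105  125.        ] [521.54094352 226.04648574 125.        ]
small [ 720.75998647 -220.55690471   40.        ] [ 665.98580304 -315.38698903   40.        ] mug [ 467.65526095 -252.1177276    88.        ] bore w [ 0.16682942 54.48150578  0.        ]
[[-0.9401, 0.3409, -0.0006], [0.3409, 0.9401, -0.001], [0.0002, -0.0011, -1.0]]
```

{"op": "step_arm", "data": {
  "increments": [
    [[-64, -50.5, 0], [0, 0, -20], 100],
    [[-64, -50.5, 0], [0, 0, -20], 100],
    [[-64, -50.5, 0], [0, 0, -20], 100],
    [[-64, -50.5, 0], [0, 0, -20], 100],
    [[-64, -50.5, 0], [0, 0, -20], 100],
    [[-64, -50.5, 0], [0, 0, -20], 100],
    [[-64, -50.5, 0], [0, 0, -20], 100],
    [[-64, -50.5, 0], [0, 0, -20], 100]
  ],
  "squeeze": 40
}}

```text
time_s: 1.1
eef_pos: [436.6, 77.8, 231.4]
ee_rot: [-0.0, -0.0, 1.0, 0.0]
force: [0.5, 0.3, -0.9]
grip_width: 0.998
grip_force: 0.0
```

{"op": "step_arm", "data": {
  "increments": [
    [[-17, -27.7, 7], [0, 0, 0], 100],
    [[-17, -27.7, 7], [0, 0, 0], 100],
    [[-17, -27.7, 7], [0, 0, 0], 100],
    [[-17, -27.7, 7], [0, 0, 0], 100],
    [[-17, -27.7, 7], [0, 0, 0], 100],
    [[-17, -27.7, 7], [0, 0, 0], 100],
    [[-17, -27.7, 7], [0, 0, 0], 100],
    [[-17, -27.7, 7], [0, 0, 0], 100]
  ]
}}

```text
time_s: 2.1
eef_pos: [606.0, -196.0, 161.6]
ee_rot: [-0.0, -0.001, 1.0, 0.0]
force: [1.2, -0.5, 0.1]
grip_width: 0.998
grip_force: 0.0
```

Run:
```python
from h import *
c=cap('wrist','w1'); print(np.round(c['extrinsics'],3).tolist(),c['fx'],ctrl.sense()['eef_pos'],ctrl.sense()['joints'])
print(proj(c,np.array([608,-199,68.])))
```

```text
[[-0.001, 0.965, 0.262, 539.465], [1.0, 0.001, 0.001, -196.087], [0.0, 0.262, -0.965, 303.783], [0.0, 0.0, 0.0, 1.0]] 380.8262750637034 [ 606.08593354 -195.87307927  161.91260339] [-4.96238358e-01  6.14699343e-01  1.22350253e+00  9.51137969e-05
  1.30318729e+00 -2.06938863e+00]
(np.float64(308.21716496320477), np.float64(242.76196391131452))
```

View pics/w1.png

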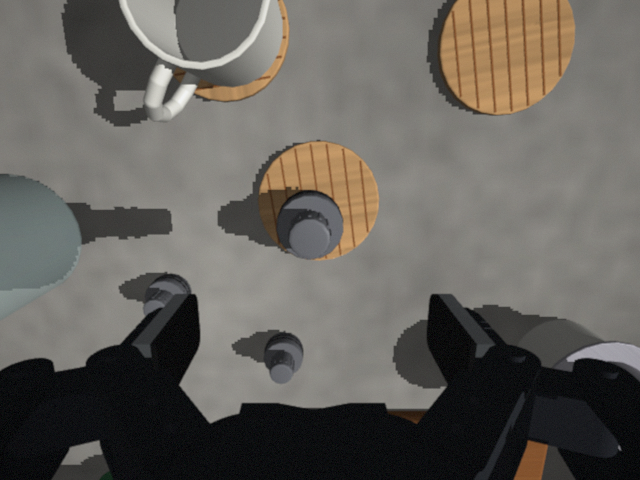

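The wrist view shows the knob top at about (310,237), with the fingers either side of it and nothing in the way.

Run:
```python
from h import *
c=load('w1'); print(px(c,309.8,236.5,68), px(c,289,236,68)-px(c,331,236,68))
```

```text
[ 603.81420729 -197.97624502   68.        ] [  0.03536201 -26.94487286   0.        ]
```

{"op": "step_arm", "data": {
  "increments": [
    [[0, 0, 5], [0, 0, 0], 100],
    [[0, 0, 6], [0, 0, 0], 75],
    [[0, 0, 6], [0, 0, 0], 75],
    [[0, 0, 6], [0, 0, 0], 75]
  ]
}}

```text
time_s: 2.65
eef_pos: [607.1, -197.1, 103.4]
ee_rot: [0.001, -0.001, 1.0, -0.001]
force: [0.4, -0.6, -0.4]
grip_width: 0.75
grip_force: 0.0
```

Run:
```python
from h import *
c=cap('wrist','w2'); s=ctrl.sense(); print(s['eef_pos'],s['force'])
cv2.imwrite('pics/w2c.png',cv2.resize(c['img'][140:380,160:480],None,fx=2,fy=2)[...,::-1])
```

```text
[ 607.00198125 -197.21284363  103.22790681] [-0.18467028 -0.00938397  0.38554834]
```

View pics/w2c.png

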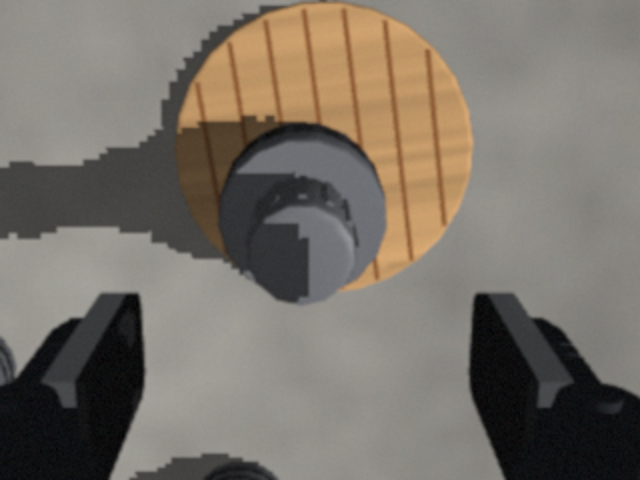

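In this crop the knob top is centred at about (301,254), which is full-image (310.2,266.7). The pads sit symmetrically around x≈306.

Run:
```python
from h import *
c=load('w2'); print(px(c,310.2,266.5,68),px(c,309.7,266.5,68)-px(c,309.7,262.5,68),px(c,284,266,68)-px(c,337.2,266,68))
```

```text
[ 604.42631487 -198.57289168   68.        ] [ 2.08848535 -0.00286668  0.        ] [ 3.72022106e-02 -2.62641727e+01  2.84217094e-14]
```

{"op": "step_arm", "data": {
  "increments": [
    [[0.2, -0.1, 3], [0, 0, 0], 75],
    [[0.2, -0.1, 5.9], [0, 0, 0], 75],
    [[0.2, -0.1, 5.9], [0, 0, 0], 75],
    [[0.2, -0.1, 5.9], [0, 0, 0], 75],
    [[0.2, -0.1, 5.9], [0, 0, 0], 20],
    [[0.2, -0.1, 5.9], [0, 0, 0], 20],
    [[0.2, -0.1, 5.9], [0, 0, 0], 20],
    [[0.2, -0.1, 5.9], [0, 0, 0], 20]
  ],
  "squeeze": 50
}}

```text
time_s: 3.7
eef_pos: [604.8, -198.2, 43.5]
ee_rot: [0.001, -0.001, 1.0, -0.0]
force: [-0.5, -0.6, 5.4]
grip_width: 0.305
grip_force: 49.1
```

{"op": "step_arm", "data": {
  "increments": [
    [[0, 0, 0], [0, 0, 0], 0],
    [[0, 0, 0], [0, 0, 0], 0],
    [[0, 0, 0], [0, 0, 0], 0],
    [[0, 0, 0], [0, 0, 0], 0]
  ]
}}

```text
time_s: 4.2
eef_pos: [604.8, -198.2, 43.4]
ee_rot: [0.001, -0.001, 1.0, -0.0]
force: [-1.7, 0.7, 6.0]
grip_width: 0.314
grip_force: 49.1
```

{"op": "step_arm", "data": {
  "increments": [
    [[0, 0, -2], [0, 0, 0], 0],
    [[0, 0, -6], [0, 0, 0], 0],
    [[0, 0, -11], [0, 0, 0], 0],
    [[0, 0, -16.5], [0, 0, 0], 0],
    [[0, 0, -16.5], [0, 0, 0], 0],
    [[0, 0, -16.5], [0, 0, 0], 0],
    [[0, 0, -16.5], [0, 0, 0], 0]
  ]
}}

```text
time_s: 5.08
eef_pos: [603.8, -197.7, 205.6]
ee_rot: [-0.001, -0.001, 1.0, 0.001]
force: [-0.6, -0.4, -0.7]
grip_width: 0.307
grip_force: 49.3
```

Run:
```python
from h import *
c=cap('wrist','w3'); s=ctrl.sense(); print(s['eef_pos'],s['force'],s['wrist_torque'],s['grip_force'],s['joints'])
cv2.imwrite('pics/w3c.png',cv2.resize(c['img'][140:380,160:480],None,fx=2,fy=2)[...,::-1])
```

```text
[ 603.90653061 -197.7880488   205.83486777] [-0.06945534  0.34638475 -1.08718343] [-0.01770543  0.00602324  0.05976944] 49.30215775966644 [-5.00560770e-01  5.80405467e-01  1.16429821e+00  1.28123962e-05
  1.39961173e+00 -2.07260987e+00]
```

View pics/w3c.png

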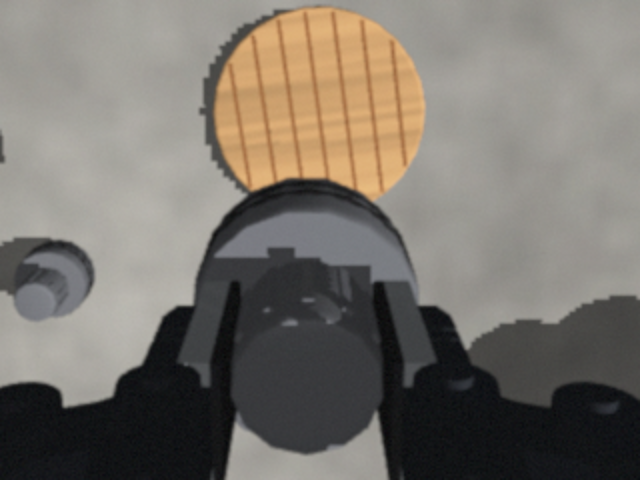

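The cap is held upright, with the knob between the pads, and the coaster was left in place. Next I'll move near the filter and look at the mouth from close by.

{"op": "step_arm", "data": {
  "increments": [
    [[3.4, 42.5, 0], [0, 0, 0], 0],
    [[3.4, 42.5, 0], [0, 0, 0], 0],
    [[3.4, 42.5, 0], [0, 0, 0], 0],
    [[3.4, 42.5, 0], [0, 0, 0], 0],
    [[3.4, 42.5, 0], [0, 0, 0], 0],
    [[3.4, 42.5, 0], [0, 0, 0], 0],
    [[3.4, 42.5, 0], [0, 0, 0], 0],
    [[3.4, 42.5, 0], [0, 0, 0], 0]
  ]
}}

```text
time_s: 6.12
eef_pos: [568.7, 230.1, 206.3]
ee_rot: [-0.001, -0.003, 1.0, 0.0]
force: [-0.3, -1.0, -1.3]
grip_width: 0.309
grip_force: 49.5
```

{"op": "step_arm", "data": {
  "increments": [
    [[0, 0, 0], [0, 0, 0], 0],
    [[0, 0, 0], [0, 0, 0], 0],
    [[0, 0, 0], [0, 0, 0], 0]
  ]
}}

```text
time_s: 6.5
eef_pos: [570.0, 226.0, 207.4]
ee_rot: [-0.0, 0.0, 1.0, -0.0]
force: [0.3, 0.4, -0.6]
grip_width: 0.308
grip_force: 49.5
```

Run:
```python
from h import *
c=load('w3'); print('knob at w3',px(c,314,329,230.3))
c=cap('wrist','w4'); s=ctrl.sense(); print(s['eef_pos'],s['force'],s['grip_force'],proj(c,np.array([517,227,125.])))
cv2.imwrite('pics/w4c.png',cv2.resize(c['img'][80:380,120:520],None,fx=2,fy=2)[...,::-1])
```

```text
knob at w3 [ 602.185711   -197.39606303  230.3       ]
[569.97513644 226.18067845 207.41210718] [-0.01821786 -0.35097748 -0.34863444] 49.51611936092377 (np.float64(314.6004081871903), np.float64(156.8256197753925))
```

View pics/w4c.png

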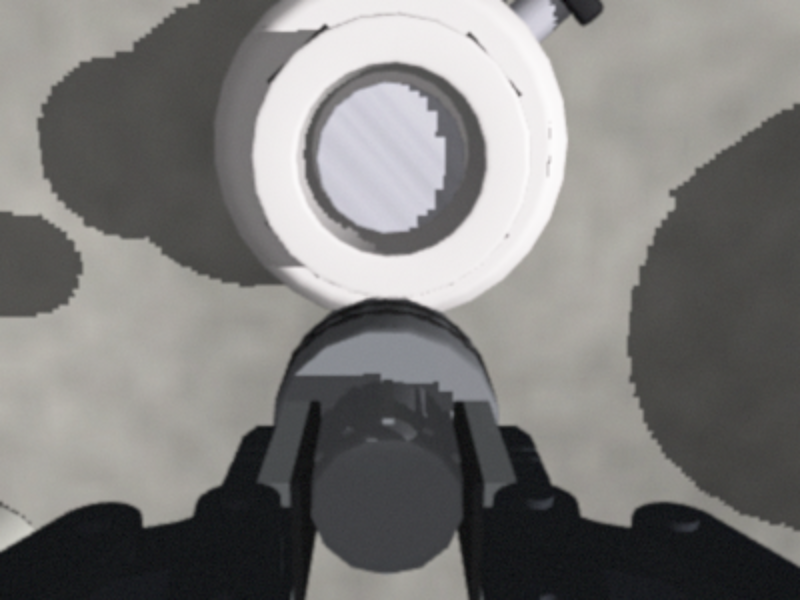

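Crop: the bore rim is centred at about (392,158), full-image (315.8,158.8). The knob top is at (387.5,497), and the front edge of the plug's top face is at (388,332).

Run:
```python
from h import *
c=load('w4')
f=lambda x,y,z: px(c,120+x/2,80+y/2,z).round(1)
print('bore',f(393,159,125),f(300,159,125),f(486,159,125),f(393,62,125),f(393,256,125))
print('collar',f(252,155,125),f(528,155,125),f(390,13,125),f(390,298,125))
z=207.4
print('knob',f(312,497,z+24.5),f(463,497,z+24.5),f(388,572,z+24.5)-[14,0,0][0]*np.array([1,0,0]))
print('plugtop front +24.5',f(388,332,z-5.5)+[24.5,0,0],f(275,410,z-5.5),f(498,410,z-5.5))
```

```text
bore [518.5 228.1 125. ] [518.5 201.2 125. ] [518.5 255.  125. ] [491.8 228.1 125. ] [547.1 228.1 125. ]
collar [517.4 187.3 125. ] [517.4 267.1 125. ] [478.9 227.2 125. ] [560.  227.3 125. ]
knob [568.2 213.4 231.9] [568.3 239.2 231.9] [568.9 226.4 231.9]
plugtop front +24.5 [572.2 226.5 201.9] [564.7 202.9 201.9] [564.7 249.3 201.9]
```

{"op": "step_arm", "data": {
  "increments": [
    [[5, 0.1, 0], [0, 0, 0], 0],
    [[5, 0.1, 0], [0, 0, 0], 0],
    [[5, 0.1, 0], [0, 0, 0], 0],
    [[5, 0.1, 3], [0, 0, 0], 0],
    [[5, 0.1, 4], [0, 0, 0], 0],
    [[5, 0.1, 4], [0, 0, 0], 0],
    [[5, 0.1, 4], [0, 0, 0], 0],
    [[5, 0.1, 4], [0, 0, 0], 0]
  ],
  "squeeze": 80
}}

```text
time_s: 7.55
eef_pos: [520.2, 228.0, 168.2]
ee_rot: [0.001, -0.001, 1.0, 0.0]
force: [0.1, 0.2, -0.8]
grip_width: 0.299
grip_force: 78.7
```

Run:
```python
from h import *
s=ctrl.sense(); print(s['eef_pos'],s['force'])
c=cap('scene','s2'); b=cap('top','t2')
a=cv2.resize(c['img'][120:270,325:475],None,fx=4,fy=4); d=cv2.resize(b['img'][195:295,230:265],None,fx=5.7,fy=6)
cv2.imwrite('pics/s2c.png',np.hstack([a,d[:600]])[...,::-1])
```

```text
[520.17543814 227.979251   168.17886953] [ 0.05057922  0.20944434 -0.77349079]
```

View pics/s2c.png

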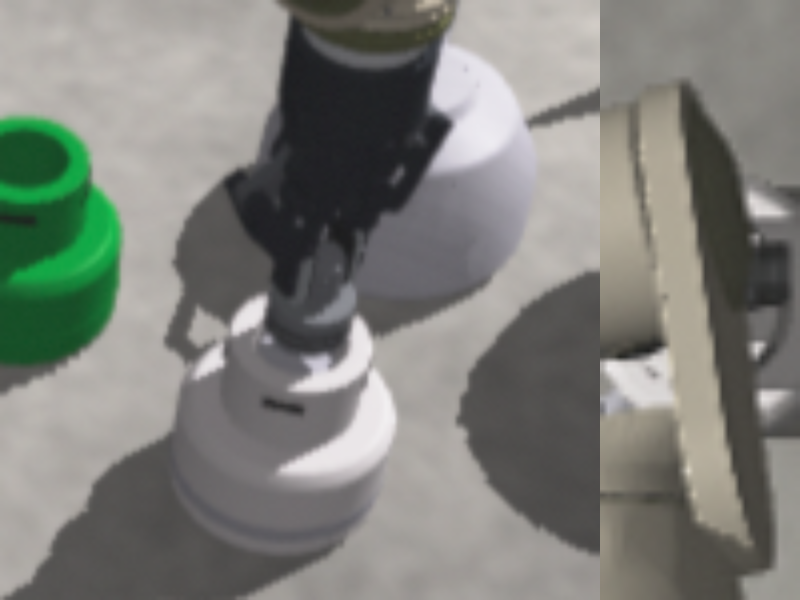

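The scene view shows the cap upright just above the mouth and centred on it. I'll lower it slowly.

{"op": "step_arm", "data": {
  "increments": [
    [[0, 0, 0.2], [0, 0, 0], 0],
    [[0, 0, 0.4], [0, 0, 0], 0],
    [[0, 0, 0.6], [0, 0, 0], 0],
    [[0, 0, 0.8], [0, 0, 0], 0],
    [[0, 0, 1.0], [0, 0, 0], 0],
    [[0, 0, 1.2], [0, 0, 0], 0],
    [[0, 0, 1.2], [0, 0, 0], 0],
    [[0, 0, 1.2], [0, 0, 0], 0]
  ]
}}

```text
time_s: 8.65
eef_pos: [519.8, 227.9, 155.5]
ee_rot: [0.0, -0.001, 1.0, 0.0]
force: [-0.2, -0.7, -1.0]
grip_width: 0.3
grip_force: 78.7
```

{"op": "step_arm", "data": {
  "increments": [
    [[0, 0, 0.1], [0, 0, 0], 0],
    [[0, 0, 0.2], [0, 0, 0], 0],
    [[0, 0, 0.3], [0, 0, 0], 0],
    [[0, 0, 0.4], [0, 0, 0], 0],
    [[0, 0, 0.5], [0, 0, 0], 0],
    [[0, 0, 0.5], [0, 0, 0], 0],
    [[0, 0, 0.5], [0, 0, 0], 0]
  ]
}}

```text
time_s: 9.52
eef_pos: [519.8, 227.9, 150.4]
ee_rot: [0.0, -0.001, 1.0, 0.0]
force: [0.4, 0.3, -0.4]
grip_width: 0.302
grip_force: 78.7
```

{"op": "step_arm", "data": {
  "increments": [
    [[0, 0, 0.1], [0, 0, 0], 0],
    [[0, 0, 0.1], [0, 0, 0], 0],
    [[0, 0, 0.2], [0, 0, 0], 0],
    [[0, 0, 0.2], [0, 0, 0], 0],
    [[0, 0, 0.2], [0, 0, 0], 0]
  ]
}}

```text
time_s: 10.15
eef_pos: [519.8, 227.9, 148.4]
ee_rot: [-0.0, -0.001, 1.0, -0.0]
force: [-0.5, -0.4, -1.3]
grip_width: 0.301
grip_force: 78.7
```

{"op": "step_arm", "data": {
  "increments": [
    [[0, 0, 0.1], [0, 0, 0], 0],
    [[0, 0, 0.1], [0, 0, 0], 0],
    [[0, 0, 0.1], [0, 0, 0], 0],
    [[0, 0, 0.1], [0, 0, 0], 0]
  ]
}}

```text
time_s: 10.65
eef_pos: [519.9, 227.9, 147.6]
ee_rot: [0.0, -0.001, 1.0, 0.0]
force: [-0.6, -0.1, 3.1]
grip_width: 0.299
grip_force: 79.0
```

{"op": "step_arm", "data": {
  "increments": [
    [[0, 0, 0.1], [0, 0, 0], 0],
    [[0, 0, 0.1], [0, 0, 0], 0],
    [[0, 0, 0.1], [0, 0, 0], 0],
    [[0, 0, 0.1], [0, 0, 0], 0]
  ]
}}

```text
time_s: 11.15
eef_pos: [519.9, 227.9, 146.5]
ee_rot: [0.0, -0.001, 1.0, 0.0]
force: [-0.3, 0.1, 3.8]
grip_width: 0.299
grip_force: 79.2
```

{"op": "step_arm", "data": {
  "increments": [
    [[0, 0, 0.1], [0, 0, 0], 0],
    [[0, 0, 0.1], [0, 0, 0], 0],
    [[0, 0, 0.1], [0, 0, 0], 0],
    [[0, 0, 0.1], [0, 0, 0], 0]
  ]
}}

```text
time_s: 11.65
eef_pos: [519.8, 227.9, 145.5]
ee_rot: [0.0, -0.001, 1.0, 0.0]
force: [0.3, -0.0, 4.0]
grip_width: 0.3
grip_force: 79.3
```

Contact came at a TCP height of about 147.8 mm: the force jumped by roughly 4 N and then rose 0.7 N per mm. An 8 mm press puts the target at about 139.8 mm.

{"op": "step_arm", "data": {
  "increments": [
    [[0, 0, 0.1], [0, 0, 0], 0],
    [[0, 0, 0.2], [0, 0, 0], 0],
    [[0, 0, 0.3], [0, 0, 0], 0],
    [[0, 0, 0.4], [0, 0, 0], 0],
    [[0, 0, 0.5], [0, 0, 0], 0],
    [[0, 0, 0.55], [0, 0, 0], 0],
    [[0, 0, 0.55], [0, 0, 0], 0],
    [[0, 0, 0.55], [0, 0, 0], 0]
  ]
}}

```text
time_s: 12.65
eef_pos: [519.9, 227.9, 140.3]
ee_rot: [0.0, -0.001, 1.0, 0.0]
force: [-1.9, -1.1, 8.5]
grip_width: 0.3
grip_force: 79.8
```

{"op": "step_arm", "data": {
  "increments": [
    [[0, 0, 0], [0, 0, 0], 0],
    [[0, 0, 0], [0, 0, 0], 0],
    [[0, 0, 0], [0, 0, 0], 0],
    [[0, 0, 0], [0, 0, 0], 0]
  ]
}}

```text
time_s: 13.15
eef_pos: [519.9, 227.9, 140.3]
ee_rot: [0.0, -0.001, 1.0, 0.0]
force: [-0.9, -0.5, 8.2]
grip_width: 0.303
grip_force: 79.8
```

{"op": "step_arm", "data": {
  "increments": [
    [[0, 0, 0.05], [0, 0, 0], 0],
    [[0, 0, 0.05], [0, 0, 0], 0],
    [[0, 0, 0.05], [0, 0, 0], 0],
    [[0, 0, 0.05], [0, 0, 0], 0],
    [[0, 0, 0.05], [0, 0, 0], 0],
    [[0, 0, 0.05], [0, 0, 0], 0],
    [[0, 0, 0.05], [0, 0, 0], 0],
    [[0, 0, 0.05], [0, 0, 0], 0]
  ]
}}

```text
time_s: 14.15
eef_pos: [519.9, 227.9, 139.9]
ee_rot: [0.0, -0.001, 1.0, 0.0]
force: [-1.2, -0.8, 7.5]
grip_width: 0.297
grip_force: 79.8
```

{"op": "step_arm", "data": {
  "increments": [
    [[0, 0, 0], [0, 0, 0], 0],
    [[0, 0, 0], [0, 0, 0], 0],
    [[0, 0, 0], [0, 0, 0], 0],
    [[0, 0, 0], [0, 0, 0], 0],
    [[0, 0, 0], [0, 0, 0], 0],
    [[0, 0, 0], [0, 0, 0], 0],
    [[0, 0, 0], [0, 0, 0], 0],
    [[0, 0, 0], [0, 0, 0], 0]
  ]
}}

```text
time_s: 15.15
eef_pos: [519.9, 227.9, 139.9]
ee_rot: [0.0, -0.001, 1.0, 0.0]
force: [-1.4, -1.4, 8.4]
grip_width: 0.301
grip_force: 79.8
```

{"op": "step_arm", "data": {
  "increments": [
    [[0, 0, 0], [0, 0, 0], 0],
    [[0, 0, 0], [0, 0, 0], 0],
    [[0, 0, 0], [0, 0, 0], 0],
    [[0, 0, 0], [0, 0, 0], 0],
    [[0, 0, 0], [0, 0, 0], 0],
    [[0, 0, 0], [0, 0, 0], 0],
    [[0, 0, 0], [0, 0, 0], 0],
    [[0, 0, 0], [0, 0, 0], 0]
  ]
}}

```text
time_s: 16.15
eef_pos: [519.9, 227.9, 139.9]
ee_rot: [0.0, -0.001, 1.0, 0.0]
force: [-1.1, -0.5, 8.1]
grip_width: 0.296
grip_force: 79.8
```

{"op": "step_arm", "data": {
  "increments": [
    [[0, 0, 0], [0, 0, 0], 0],
    [[0, 0, 0], [0, 0, 0], 0],
    [[0, 0, 0], [0, 0, 0], 0],
    [[0, 0, 0], [0, 0, 0], 0],
    [[0, 0, 0], [0, 0, 0], 0],
    [[0, 0, 0], [0, 0, 0], 0],
    [[0, 0, 0], [0, 0, 0], 0],
    [[0, 0, 0], [0, 0, 0], 0]
  ]
}}

```text
time_s: 17.15
eef_pos: [519.9, 227.9, 139.9]
ee_rot: [0.0, -0.001, 1.0, 0.0]
force: [0.2, -0.5, 7.8]
grip_width: 0.3
grip_force: 79.8
```

{"op": "step_arm", "data": {
  "increments": [
    [[0, 0, 0], [0, 0, 0], 0],
    [[0, 0, 0], [0, 0, 0], 0],
    [[0, 0, 0], [0, 0, 0], 0],
    [[0, 0, 0], [0, 0, 0], 0],
    [[0, 0, 0], [0, 0, 0], 0],
    [[0, 0, 0], [0, 0, 0], 0],
    [[0, 0, 0], [0, 0, 0], 0],
    [[0, 0, 0], [0, 0, 0], 0]
  ]
}}

```text
time_s: 18.15
eef_pos: [519.9, 227.9, 139.9]
ee_rot: [0.0, -0.001, 1.0, 0.0]
force: [-1.3, -0.7, 7.9]
grip_width: 0.299
grip_force: 79.8
```

```bash
python3 -c "
from rig import ctrl
print(ctrl.finish_job())"
```

```text
the job is handed in; nothing more can be done
None
```

The cap is upright in the white filter's mouth, pressed about 8 mm past first touch by arm position (the force suggests 7–7.5 mm); I held it there for 4 s, handed the job in still gripping and pressing, and no verdict was shown.

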